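Set the spring-return reach gauge to the dish under it and hold it there

TASK

Look which of the two round dishes stands under the stylus of the reach gauge. Take the gauge's head so that its side lock button is squeezed in, draw the arm out until the pointer stands on that dish's long mark on the scale (the mark with the small ring for the small dish, the one with the large ring for the large dish), and finish while still holding it there with the button in, because the arm springs back when let go. Leave both dishes and the things lying round the gauge where they are.

Things in the scene. Friction and masses are not known exactly. Their poses are not given: they have to be found in the camera images.
- gauge: Fixed reach gauge: grey base plate 135x100x12 mm (x -90 to +45), two columns, level 30 mm square sleeve (axis 115 mm above the table) out of which a tube with a grip head slides. Origin on the table; x = along the sleeve, the way the arm extends; z up. On its -y side (towards the robot) a flat scale bar, top at 76 mm, y -29 to -64, x 0 to 225 mm, with two long ring-marked lines.
- grip (a point): Point in the grip head on the arm's end, at gripping height 123 mm. Head: black block centred here, 36 (gauge x) x 26 (y) x 44 mm high, 97 to 141 mm above the table, rubber pad on its +y flank (face y=+16 mm), lock button on its -y flank (face y=-21 mm when out): take it from above, closing along gauge y (31 mm when squeezed), fingertips above 90 mm, clear of pointer and scale bar.
- pointer_tip (a point): Tip of the head's thin pointer, just above the scale bar (40 mm from the head's middle towards gauge -y); moves with the head. The stylus, a thin rod, hangs from the head down to 40 mm above the table.
- mark_small (a point): Long mark with the small ring (8 mm) on the scale bar, for the 55 mm dish; 72.5 mm along gauge x from the pointer tip's home place.
- mark_large (a point): Long mark with the large ring (15 mm) on the scale bar, for the 105 mm dish; 97.5 mm along gauge x from the pointer tip's home place.
- work_place (a point): Point on the table under the stylus's path where the dish to be gauged stands (45 mm along gauge x from the head's home). Left of the gauge, between about x 0.4 and 0.75 m and beyond y = 0.2 m, the microscope lamp's black hoses arch up stiffly: from there, rise until the fingertips are 0.4 m up before moving across.
- boom (a joint): Extension of the arm: 0 home (locked), grows as it is drawn out along gauge x, end stop at 0.13 m; 0.0725 at the small-ring mark, 0.0975 at the large-ring mark. A spring draws it home with 3 N at home rising to about 6 N.
- lock_button (a joint): Grey lock button, 26 mm long x 30 mm high, on the head's -y flank: 0 out (locking), 0.006 m fully in (towards gauge +y); its spring takes 3.5 N at the start and 8 N fully in. The arm is free when it is more than about 0.004 in.
- dish_large: Open round dish 105 mm across, 15 mm high, brown content; origin under its centre. Stands at the work place or at the spare place beside it.
- dish_small: Round dish 55 mm across, 12 mm high, two dark specks; origin under its centre. Stands at the other of the two places.
- marker: Bystander: marker pen 135 mm long, 14 mm thick, lying on the robot's side of the gauge; origin under its middle.
- stain_bottle: Bystander: small brown dropper bottle, 27 mm across, 62 mm high, behind the gauge; origin under its centre.
- rubber_block: Bystander: eraser 22x42x13 mm lying on the robot's side of the gauge's base; origin under its centre.
There are look-alikes about, which are no part of the job. What is shaped like the dish_large but blue is not meant.

How it is judged:
On the way:
1. the lock button is squeezed in by the fingers while the arm is still home (value of joint lock_button above 0.004 m and contact force between the fingers and gauge above 3 N and value of joint boom below 0.006 m), for 0.1 s.
At the end, for the whole second after the job is handed in: The arm is held still (under 10 mm/s) within 4 mm of the mark that belongs to the dish at the work place (72.5 mm small, 97.5 mm large), by fingers on the head (over 3 N) with the lock button more than 4 mm in; both dishes within 15 mm and the bystanders within 30 mm of where they stood (((horizontal distance between dish_small and work_place below 0.03 m and horizontal distance between dish_large and work_place above 0.08 m and value of joint boom between 0.0685 and 0.0765 m) or (horizontal distance between dish_large and work_place below 0.03 m and horizontal distance between dish_small and work_place above 0.08 m and value of joint boom between 0.0935 and 0.1015 m)) and value of joint lock_button above 0.004 m and contact force between the fingers and gauge above 3 N and velocity of joint boom between -0.01 and 0.01 m/s and distance of each of dish_large, dish_small from where it was at the start of the episode below 0.015 m and distance of each of marker, stain_bottle, rubber_block from where it was at the start of the episode below 0.03 m); the arm keeps its last pose, push and grip.
It fails at once if the open 105 mm dish is pushed away (distance of dish_large from where it was at the start of the episode above 0.015 m).
It fails at once if the 55 mm dish is pushed away (distance of dish_small from where it was at the start of the episode above 0.015 m).
It fails at once if the marker pen is pushed away (distance of marker from where it was at the start of the episode above 0.03 m).
It fails at once if the dropper bottle is pushed away (distance of stain_bottle from where it was at the start of the episode above 0.03 m).
It fails at once if the eraser is pushed away (distance of rubber_block from where it was at the start of the episode above 0.03 m).
It also fails if it takes over 32 s, if anything falls off the work surface, if the arm or the gripper's body presses on something with over 40 N, if the wrist force passes 120 N, or if a joint passes its speed limit or range.

ROBOT

A 7-joint arm with a two-finger parallel gripper is mounted at the origin on a cart in front of the work surface, level with it; the furniture and walls round the work are solid. World frame = base frame: x ahead of the robot, y to its left, z up, the work surface at z = 0. Lengths are in m, angles in rad, forces in N, time in s.
With the tool pointing down it reaches from about 0.425 to 0.975 m from the base axis. Payload 16.7 kg.
Tool frame: the origin (TCP) lies between the finger pads; the fingertips stand r.nose_length ahead of it and the grasp point (between the pads) lies 8 mm behind it (r.nose_length is the distance from the TCP to the fingertips, in m); z points along the fingers, y is the direction in which the jaws open and shut (so a half turn about z gives the same grasp; the last joint's range is limited). The gripper opens to 85 mm and grips with 20 to 120 N. Pads are 22 mm wide; open, the fingers measure 114 mm over their backs; the gripper's body (76 mm by 85 mm) begins 54 mm behind the grasp point. The pads swing forward as they close: fully open they stand 13 mm farther back than shut.
Start: joints at [1.06, 0.426, 0.074, 1.606, -0.034, 1.111, -0.067], TCP at [0.239, -0.631, 0.242] pointing down, gripper open.
Joint ranges: [-2.85, 2.85], [-0.5, 2.14], [-1.23, 1.37], [0.21, 2.46], [-1.02, 4.16], [0.16, 2.05], [-2.73, 2.73]. Speed limits (rad/s): [1.89, 1.89, 2.39, 2.39, 3.01, 3.01, 3.01].

INTERFACE

Orientations are given as [roll, pitch, yaw] about the fixed x, y, z axes, in that order (R = Rz(yaw) Ry(pitch) Rx(roll)).
In Python, from bench import readout, grab_frame, camera_info, order, r gives the robot as it stands. The module is installed in compiled form; this text tells all that it offers.
- The arm moves only by the tool apply_moves, never from a script. Its argument "series" is a list that holds one entry, the list of rows, each a list of 7 numbers: the shift along the world's x, y, z in units of 30 mm (1.0 is 30 mm), then the turn, a rotation vector about the world's x, y, z in units of 6 degrees (1.0 is 6 degrees), then the gripper's target within -1 to 1 (fully open at 1, half-way at 0, shut at -1). A call has exactly 5 rows; each row shifts and turns the commanded pose from where the row before left it; what a row does not reach is not made up. A row lasts 1/8 s, in which the tool goes at most 62.5 mm and 10.7 degrees, less where a joint would pass 70% of its speed; a pose out of reach is approached as far as the arm can. A call is refused whole if a number of a shift passes 1 or a number of a turn 1, either way. A call with a gripper value outside its range is refused whole. The fingers move at their own pace and stop on an object; "newtons" is the grip in N (left out, the last holds). Time passes only in rows, so rows that do not move let the fingers close, or fill a call up. It gives the time, the measured TCP pose, the force and the opening at its end, in the units of the state.
- readout.read_state(): the state, without advancing time (a new reading comes with each control period).
- grab_frame(name): name is "side" or "top"; returns the picture (400x640x3 uint8, red, green, blue); there is no depth.
- camera_info(name): a dict with "fx", "fy", "cx", "cy" (pixels), "R" (3x3) and "t" (3): a world point X has camera coordinates R X + t. Camera axes: x right, y down, z forward; pixel columns grow to the right and rows downward; lengths in m; the calibration is good to about 2 mm. A picture is of the moment at which its call begins. camera_info takes no time and is no camera call.
- order.close_job(): hands the job in, once; it reports no verdict.
The state is a dict: "t": time; "joint_pos": joint angles; "joint_velocities": joint speeds; "joint_torque": joint torques, N m; "position": TCP position; "tool_rot": TCP orientation; "ft_force": force on the tool from outside, world axes, zero at the start; "ft_torque": the same for the moment, N m; "opening": finger opening in m.
Only numpy, scipy, OpenCV 4.12 (cv2) and the standard library are available. Lean on these libraries where they do the work, as an engineer would, in place of code of your own. Each camera call takes 0.05 s, during which the arm holds its last target.

## Working session

There is one attempt and no reset: what is moved stays moved. The work goes in short steps, Python scripts to look and compute and a tool call to move; the robot and the scene stay as the last step left them, time stands still between calls to the robot, and variables do not carry over. Pictures are saved under pics/ and viewed, and the job is handed in when it is done.

Besides the shell and the picture viewer there is one more tool, called after "Emit:" in YAML: its name, and indented under it one key for each argument. apply_moves: Moves the arm, as the interface text tells. Its arguments: {"type":"object","properties":{"series":{"type":"array"},"newtons":{"type":"number"}},"required":["series"]}

```bash
mkdir -p pics
python3 - <<'E'
from bench import readout, grab_frame, camera_info, order, r
import cv2
for n in("side","top"):
    im=grab_frame(n); cv2.imwrite(f"pics/{n}0.png",im[:,:,::-1]); c=camera_info(n); print(n,c)
s=readout.read_state(); print(s['t'],s['position'],s['tool_rot'],s['opening'],s['ft_force'],r.nose_length)
E
```

```text
side {'fx': 440.673530595377, 'fy': 440.673530595377, 'cx': 323.3056076136732, 'cy': 205.764397533079, 'R': array([[-0.18680979,  0.9823018 , -0.0136114 ],
       [ 0.83357614,  0.1511635 , -0.53131951],
       [-0.51985857, -0.11060183, -0.84706216]]), 't': array([ 0.10088047, -0.39838733,  1.22339121])}
top {'fx': 495.34396699190813, 'fy': 495.34396699190813, 'cx': 325.4327616010743, 'cy': 198.87907221280088, 'R': array([[-2.60301926e-02, -9.99661079e-01, -3.94593002e-04],
       [-9.98699302e-01,  2.60224563e-02, -4.38467417e-02],
       [ 4.38421494e-02, -7.47259376e-04, -9.99038191e-01]]), 't': array([0.00621286, 0.54412929, 1.02401693])}
0.1 [ 0.23879341 -0.63098111  0.24167962] [-3.14043710e+00  4.11510543e-05  3.61765834e-01] 0.08533449259854413 [1.04282896 0.77557448 0.34931976] 0.011
```

View pics/side0.png

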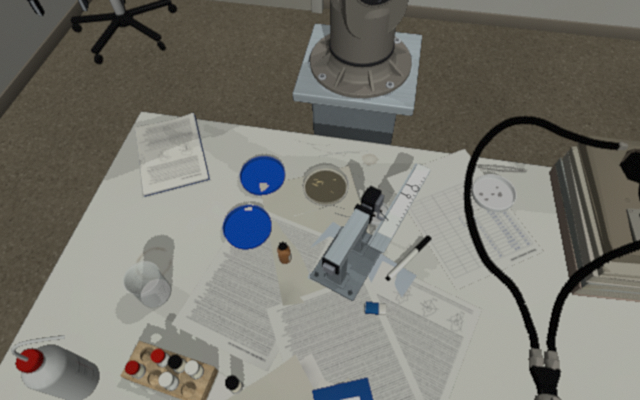

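View pics/top0.png

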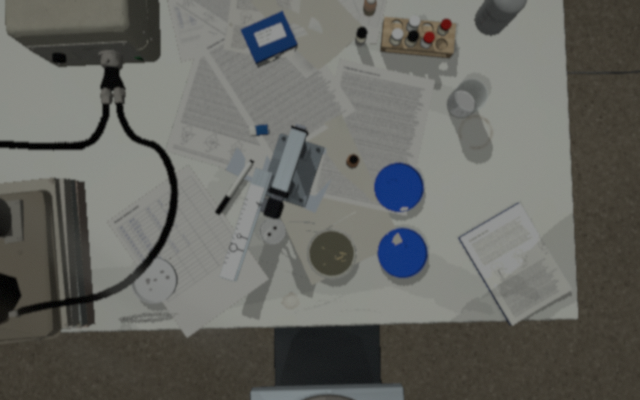

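Run:
```python
import cv2
a=cv2.imread("pics/top0.png")[110:300,180:370]; cv2.imwrite("pics/topz.png",cv2.resize(a,None,fx=3.1,fy=3.1,interpolation=cv2.INTER_CUBIC))
a=cv2.imread("pics/side0.png")[145:335,270:460]; cv2.imwrite("pics/sidez.png",cv2.resize(a,None,fx=3.1,fy=3.1,interpolation=cv2.INTER_CUBIC))
```

```text
(no output)
```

View pics/topz.png

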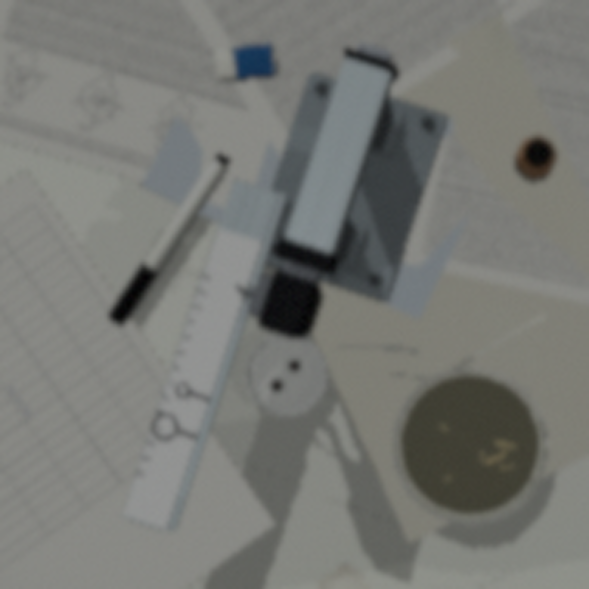

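View pics/sidez.png

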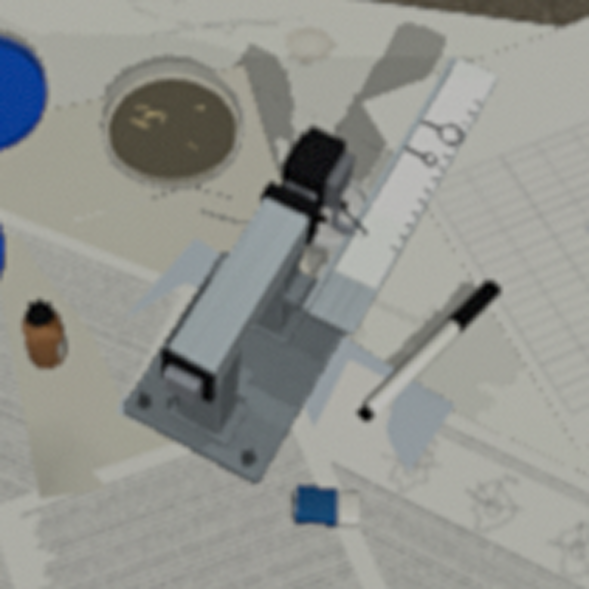

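```bash
cat > h.py <<'E'
import numpy as np, cv2
from bench import readout, grab_frame, camera_info, order, r
def ray(n,p,z):
    c=camera_info(n);R=c["R"];o=-R.T@c["t"]
    d=R.T@np.array([(p[0]-c["cx"])/c["fx"],(p[1]-c["cy"])/c["fy"],1]);return o+d*(z-o[2])/d[2]
def proj(n,X):
    c=camera_info(n);q=c["R"]@np.asarray(X)+c["t"];return np.array([c["fx"]*q[0]/q[2]+c["cx"],c["fy"]*q[1]/q[2]+c["cy"]])
T=lambda u,v:(180+(u+.5)/3.1-.5,110+(v+.5)/3.1-.5)
S=lambda u,v:(270+(u+.5)/3.1-.5,145+(v+.5)/3.1-.5)
E
python3 - <<'E'
from h import *
def ang(n,a,b,z):
    d=ray(n,b,z)-ray(n,a,z); return np.degrees(np.arctan2(d[1],d[0])),np.linalg.norm(d)
print("sleeve R",ang("top",T(392,72),T(343,250),.13),"L",ang("top",T(347,60),T(290,235),.13))
print("scale L",ang("top",T(222,232),T(128,510),.076))
print("base R",ang("top",T(448,117),T(388,300),.012),"L",ang("top",T(311,75),T(268,225),.012))
print("base back",ang("top",T(311,75),T(448,117),.012))
print("base front: ",ang("side",S(123,408),S(258,480),.012))
print("side sleeve",ang("side",S(165,352),S(272,192),.13),ang("side",S(210,372),S(312,213),.13))
print("scale side",ang("side",S(375,330),S(495,80),.076))
print("rings top small",ray("top",T(184,389),.076),"large",ray("top",T(166,426),.076))
print("rings side small",ray("side",S(429,157),.076),"large",ray("side",S(451,133),.076))
print("base corners",[ray("top",T(*p),.012)[:2] for p in((311,75),(448,117),(388,300))], [ray("side",S(*p),.012)[:2] for p in((123,408),(258,480))])
print("small",ray("top",T(288,377),.012),"large",ray("top",T(468,445),.01),ray("side",S(172,128),.01))
# head mask
im=cv2.imread("pics/top0.png");g=cv2.resize(im[110:300,180:370],None,fx=3.1,fy=3.1,interpolation=cv2.INTER_CUBIC).max(2)
m=(g<55).astype(np.uint8);m[:268]=0;m[:,:250]=0;m[345:]=0;m[:,335:]=0
ys,xs=np.nonzero(m);print(xs.min(),xs.max(),ys.min(),ys.max(),cv2.minAreaRect(cv2.findNonZero(m)))
print("head c",ray("top",T(xs.mean(),ys.mean()),.141))
E
```

```text
sleeve R (np.float64(163.3076966195477), np.float64(0.11108442790685458)) L (np.float64(160.7425390851828), np.float64(0.11075562523573586))
scale L (np.float64(160.202525264585), np.float64(0.18451631291996132))
base R (np.float64(160.4547710923945), np.float64(0.13047674776380533)) L (np.float64(162.82719191314118), np.float64(0.10597140756422663))
base back (np.float64(-108.62706921885491), np.float64(0.09728026877427128))
base front:  (np.float64(70.99159415174384), np.float64(0.09742137209564507))
side sleeve (np.float64(159.35239402714308), np.float64(0.12308092626203507)) (np.float64(159.46560677916577), np.float64(0.11993900993104896))
scale side (np.float64(163.53330623761337), np.float64(0.21117175960535547))
rings top small [0.47472497 0.16289237 0.076     ] large [0.45175707 0.17466122 0.076     ]
rings side small [0.47123289 0.16337404 0.076     ] large [0.44956474 0.17603508 0.076     ]
base corners [array([0.6834542, 0.0840455]), array([ 0.65238219, -0.008139  ]), array([0.52942382, 0.03551211])] [array([ 0.65441999, -0.00626787]), array([0.6861508 , 0.08584119])]
small [0.47937805 0.1040141  0.012     ] large [ 0.43054594 -0.01583915  0.01      ] [ 0.4337144  -0.01586535  0.01      ]
260 334 268 335 ((296.0400085449219, 296.2200012207031), (58.13257598876953, 78.49007415771484), 19.44003677368164)
head c [0.52565785 0.08701985 0.141     ]
```

Emit:
apply_moves:
  series:
    - [[0.6,1,0,0,0,-0.44,1],[0.6,1,0,0,0,-0.44,1],[0.6,1,0,0,0,-0.44,1],[0.6,1,0,0,0,-0.44,1],[0.6,1,0,0,0,-0.44,1]]
  newtons: 40

```text
t: 0.72
position: [0.3293, -0.4801, 0.242]
tool_rot: [-3.141, 0.0, 0.13]
ft_force: [0.5, -1.2, -0.5]
opening: 0.0853
```

Emit:
apply_moves:
  series:
    - [[0.6,1,0,0,0,-0.44,1],[0.6,1,0,0,0,-0.44,1],[0.6,1,0,0,0,-0.44,1],[0.6,1,0,0,0,-0.44,1],[0.6,1,0,0,0,-0.44,1]]

```text
t: 1.35
position: [0.4192, -0.3302, 0.2421]
tool_rot: [-3.141, 0.0, -0.101]
ft_force: [0.7, -0.8, 0.6]
opening: 0.0854
```

Emit:
apply_moves:
  series:
    - [[0.6,1,0,0,0,-0.44,1],[0.6,1,0,0,0,-0.44,1],[0.6,1,0,0,0,-0.44,1],[0.6,1,0,0,0,-0.44,1],[0.6,1,0,0,0,-0.44,1]]

```text
t: 1.98
position: [0.5092, -0.1802, 0.2421]
tool_rot: [3.142, 0.0, -0.331]
ft_force: [0.9, -0.4, -0.2]
opening: 0.086
```

Emit:
apply_moves:
  series:
    - [[0.1,1,0,0,0,0,1],[0.1,1,0,0,0,0,1],[0.1,1,0,0,0,0,1],[0.1,1,0,0,0,0,1],[0.1,1,0,0,0,0,1]]

```text
t: 2.6
position: [0.5237, -0.0303, 0.2421]
tool_rot: [3.141, 0.0, -0.329]
ft_force: [0.2, -0.4, -0.4]
opening: 0.0853
```

Emit:
apply_moves:
  series:
    - [[0,1,0,0,0,0,1],[0,1,0,0,0,0,1],[0,1,0,0,0,0,1],[0,0.95,-0.5,0,0,0,1],[0,0,-0.8,0,0,0,1]]

```text
t: 3.22
position: [0.524, 0.0897, 0.2032]
tool_rot: [-3.14, -0.001, -0.326]
ft_force: [1.4, -0.3, -0.5]
opening: 0.0851
```

Run:
```python
from h import *
for n,(x,y) in {"side":(320,100),"top":(180,110)}.items():
    im=grab_frame(n)[:,:,::-1]; cv2.imwrite(f"pics/{n}1.png",im)
    x,y={"side":(270,120),"top":(180,110)}[n]
    cv2.imwrite(f"pics/{n}1z.png",cv2.resize(im[y:y+190,x:x+190],None,fx=3.1,fy=3.1,interpolation=cv2.INTER_CUBIC))
print(readout.read_state()['position'])
```

```text
[0.52246524 0.08724206 0.20111312]
```

View pics/side1z.png

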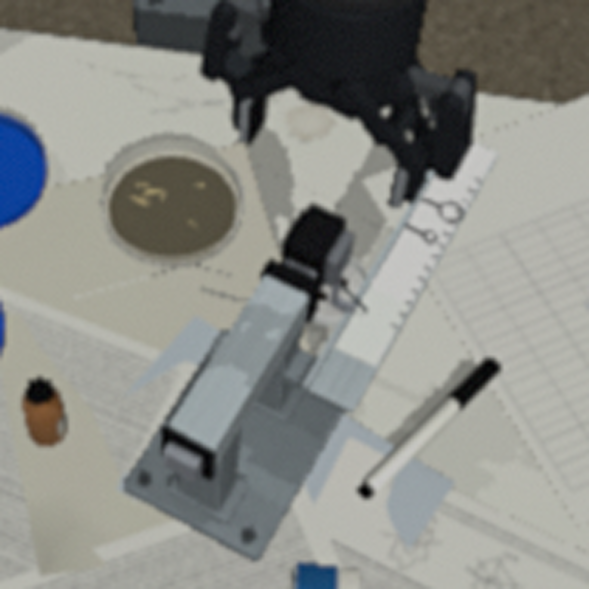

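View pics/top1z.png

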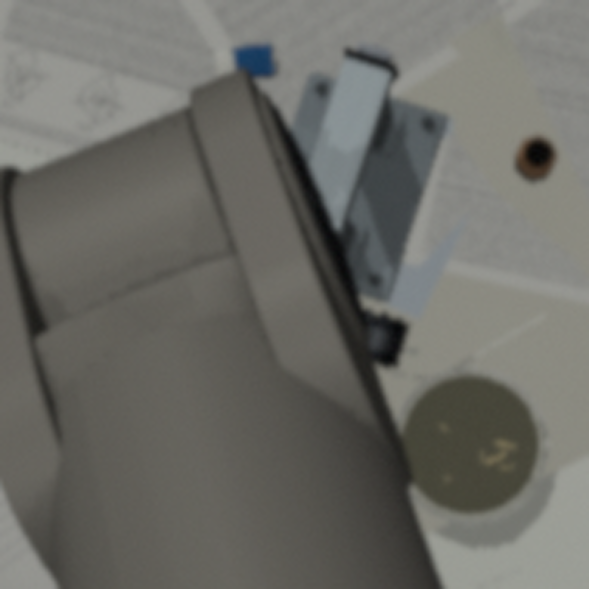

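Emit:
apply_moves:
  series:
    - [[0,0,-0.5,0,0,0,1],[0,0,-0.5,0,0,0,1],[0,0,-0.4,0,0,0,1],[0,0,-0.3,0,0,0,1],[0,0,0,0,0,0,1]]

```text
t: 3.95
position: [0.5236, 0.0871, 0.1516]
tool_rot: [3.141, 0.001, -0.329]
ft_force: [-0.0, 0.5, -0.1]
opening: 0.0851
```

Run:
```python
from h import *
n="side";im=grab_frame(n)[:,:,::-1]; cv2.imwrite(f"pics/{n}2.png",im)
x,y=300,110
cv2.imwrite(f"pics/{n}2z.png",cv2.resize(im[y:y+140,x:x+140],None,fx=4.2,fy=4.2,interpolation=cv2.INTER_CUBIC))
s=readout.read_state();print(s['position'],s['tool_rot'],s['ft_force'])
p=s['position'];print([(proj(n,[p[0]+k*.322,p[1]+k*.947,p[2]+.0])-[x,y])*4.2 for k in(-.0425,0,.0425)])
```

```text
[0.52385154 0.08721006 0.152169  ] [ 3.14146413e+00  3.29493492e-04 -3.29425609e-01] [ 0.55576556 -0.51322843  0.10793385]
[array([209.36311101, 296.93082954]), array([295.18322391, 335.27575652]), array([383.48180607, 374.72807802])]
```

View pics/side2z.png

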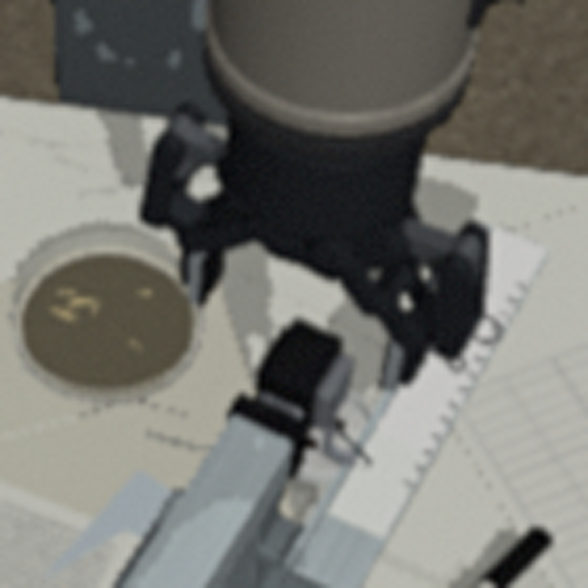

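Run:
```python
from h import *
f=lambda u,v:(300+(u+.5)/4.2-.5,110+(v+.5)/4.2-.5)
h=np.array([.5241,.0884]);ux=np.array([-.947,.322]);uy=np.array([-.322,-.947])
for a,b in((1,1),(1,-1),(-1,1),(-1,-1)):
    q=h+a*.018*ux+b*.013*uy; print(a,b,(proj("side",[*q,.141])-[300,110])*4.2+1.6)
print(ray("side",f(303,363),.141))
```

```text
1 1 [289.24864229 311.10765836]
1 -1 [341.53864455 334.2793384 ]
-1 1 [252.84567805 369.64849013]
-1 -1 [305.87908156 393.80190627]
[0.52953746 0.09158893 0.141     ]
```

Emit:
apply_moves:
  series:
    - [[0.08,0.07,-0.3,0,0,0,1],[0,0,-0.3,0,0,0,1],[0,0,-0.4,0,0,0,1],[0,0,-0.3,0,0,0,1],[0,0,0,0,0,0,1]]

```text
t: 4.62
position: [0.5258, 0.0892, 0.1124]
tool_rot: [3.141, 0.001, -0.329]
ft_force: [-0.9, 0.8, -0.5]
opening: 0.0855
```

Run:
```python
from h import *
n="side";im=grab_frame(n)[:,:,::-1]; cv2.imwrite(f"pics/{n}3.png",im)
x,y=300,110
cv2.imwrite(f"pics/{n}3z.png",cv2.resize(im[y:y+140,x:x+140],None,fx=4.2,fy=4.2,interpolation=cv2.INTER_CUBIC))
s=readout.read_state();print(s['position'],s['tool_rot'],s['ft_force'])
```

```text
[0.52609978 0.08932812 0.11294581] [ 3.14132806e+00  6.13639028e-04 -3.29319960e-01] [ 0.50736994 -0.26119476  0.09141137]
```

View pics/side3z.png

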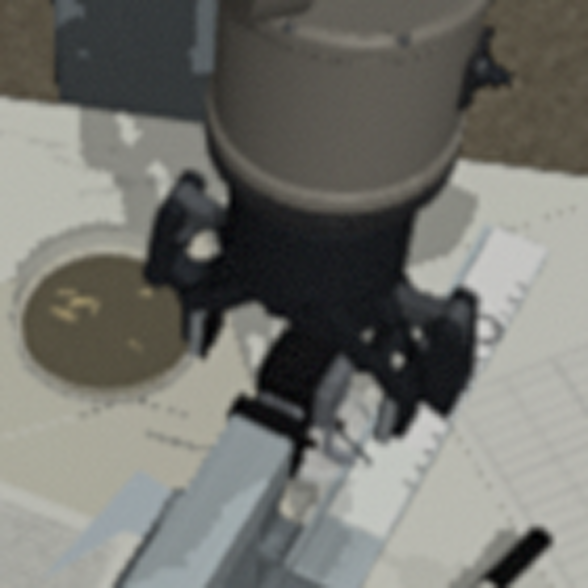

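Emit:
apply_moves:
  series:
    - [[0,0,0,0,0,0,0],[0,0,0,0,0,0,-0.2],[0,0,0,0,0,0,-1],[0,0,0,0,0,0,-1],[0,0,0,0,0,0,-1]]
  newtons: 40

```text
t: 5.3
position: [0.5265, 0.0891, 0.114]
tool_rot: [-3.141, -0.001, -0.33]
ft_force: [-3.8, -1.2, 11.2]
opening: 0.0305
```

Emit:
apply_moves:
  series:
    - [[0,0,0,0,0,0,-1],[0,0,0,0,0,0,-1],[0,0,0,0,0,0,-1],[0,0,0,0,0,0,-1],[0,0,0,0,0,0,-1]]

```text
t: 5.92
position: [0.5265, 0.0891, 0.114]
tool_rot: [-3.141, -0.001, -0.33]
ft_force: [-4.1, -1.6, 12.8]
opening: 0.0306
```

Run:
```python
from h import *
n="side";im=grab_frame(n)[:,:,::-1]; cv2.imwrite(f"pics/{n}4.png",im)
x,y=300,110
cv2.imwrite(f"pics/{n}4z.png",cv2.resize(im[y:y+140,x:x+140],None,fx=4.2,fy=4.2,interpolation=cv2.INTER_CUBIC))
s=readout.read_state();print(s['position'],s['tool_rot'],s['ft_force'],s['opening'])
```

```text
[0.52650435 0.08911972 0.11403145] [-3.14147013e+00 -6.56305237e-04 -3.30105933e-01] [-3.20281496 -1.79321294 11.86391862] 0.03036959398681401
```

View pics/side4z.png

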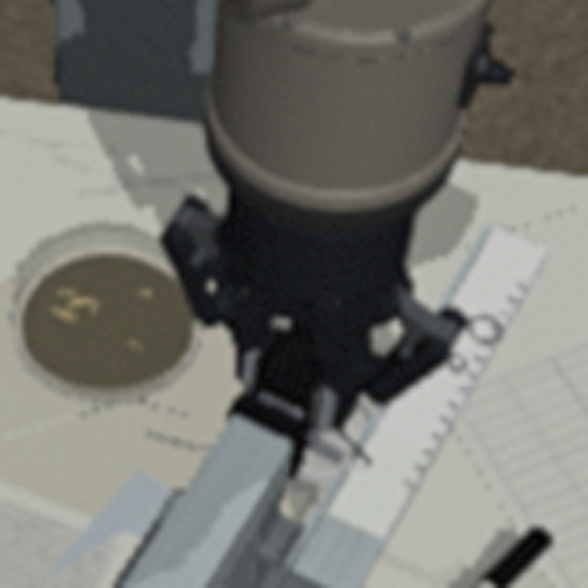

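Emit:
apply_moves:
  series:
    - [[-0.1,0.03,0.03,0,0,0,-1],[-0.25,0.09,0,0,0,0,-1],[-0.25,0.08,0,0,0,0,-1],[-0.25,0.09,0,0,0,0,-1],[-0.25,0.08,0,0,0,0,-1]]

```text
t: 6.6
position: [0.4929, 0.101, 0.1142]
tool_rot: [-3.141, -0.0, -0.329]
ft_force: [6.1, 3.5, -9.0]
opening: 0.0304
```

Emit:
apply_moves:
  series:
    - [[-0.3,0.1,0,0,0,0,-1],[-0.3,0.1,0,0,0,0,-1],[-0.3,0.1,0,0,0,0,-1],[-0.2,0.07,0,0,0,0,-1],[-0.09,0.04,0,0,0,0,-1]]

```text
t: 7.22
position: [0.4573, 0.1137, 0.1142]
tool_rot: [-3.14, -0.001, -0.329]
ft_force: [7.4, 4.8, -12.0]
opening: 0.0305
```

Emit:
apply_moves:
  series:
    - [[0,0,0,0,0,0,-1],[0,0,0,0,0,0,-1],[0,0,0,0,0,0,-1],[0,0,0,0,0,0,-1],[0,0,0,0,0,0,-1]]

```text
t: 7.85
position: [0.4576, 0.1136, 0.1142]
tool_rot: [-3.14, -0.0, -0.329]
ft_force: [6.8, 5.9, -10.7]
opening: 0.0302
```

Run:
```python
from h import *
n="side";im=grab_frame(n)[:,:,::-1]; cv2.imwrite(f"pics/{n}5.png",im)
x,y=300,110
cv2.imwrite(f"pics/{n}5z.png",cv2.resize(im[y:y+140,x:x+140],None,fx=4.2,fy=4.2,interpolation=cv2.INTER_CUBIC))
s=readout.read_state();print(s['position'],s['tool_rot'],s['ft_force'],s['opening'])
d=(s['position']-np.array([.5265,.0891,.114]))[:2];print(d@[-.947,.322],d@[-.322,-.947])
cv2.imwrite("pics/top5.png",grab_frame("top")[:,:,::-1])
```

```text
[0.45755672 0.11359348 0.11418255] [-3.14034518e+00 -4.45737790e-04 -3.28779459e-01] [  6.62019398   6.17893465 -11.26878077] 0.03040428643288708
0.0731761827723159 -0.000995589949353387
```

View pics/side5z.png

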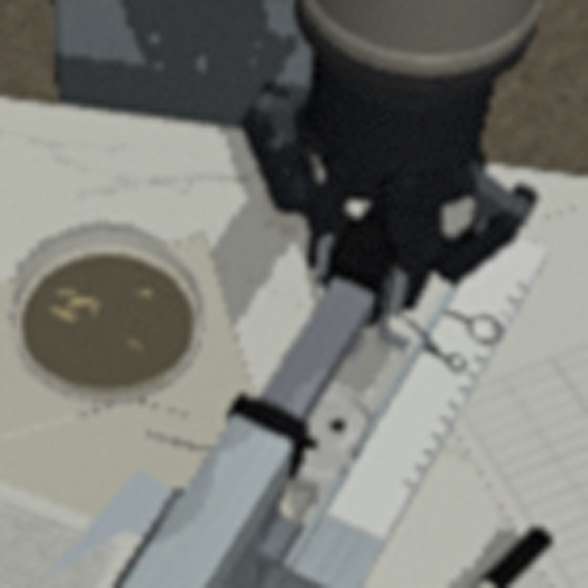

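Run:
```python
import cv2,numpy as np
o=[]
for n in("side0","side5"):
    im=cv2.imread(f"pics/{n}.png")[170:230,375:435]; o.append(cv2.resize(im,None,fx=6.5,fy=6.5,interpolation=cv2.INTER_CUBIC))
cv2.imwrite("pics/cmp.png",np.hstack(o))
```

```text
(no output)
```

View pics/cmp.png

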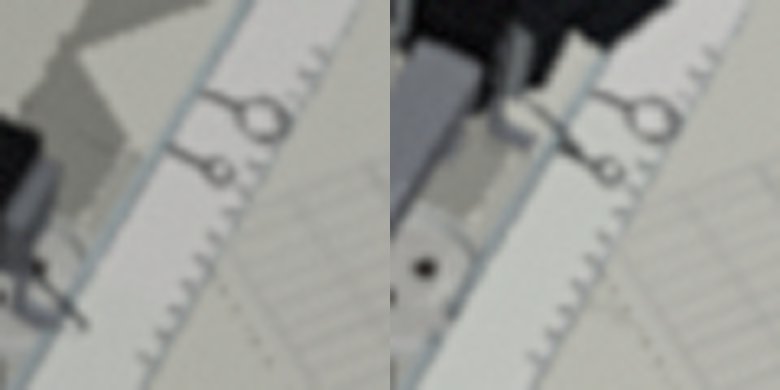

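View pics/top5.png

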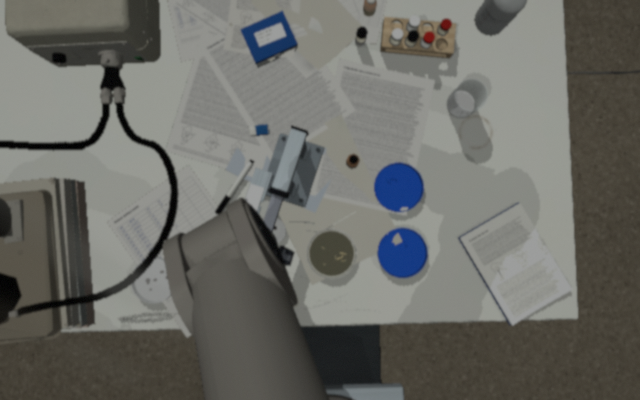

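Run:
```python
from h import *
s=readout.read_state();print(s['t'],s['position'],s['opening'],np.abs(s['joint_velocities']).max())
print(order.close_job())
```

```text
7.95 [0.45754732 0.11357576 0.1141707 ] 0.03030470374012916 0.0008990975065590047
the job is handed in; nothing more can be done
None
```

The dish under the stylus is the small one, so I drew the arm out to the small-ring mark and handed the job in at about 8 s, still holding the head with the button in. No verdict was reported.

- **Which dish:** its measured centre was about 3 mm from the computed work place, and the large dish stood well to one side.
- **Grip:** I took the head from above at its home place with 40 N. The opening stopped at 30.5 mm, against 31 mm for the button fully in.
- **Position:** the measured travel along the gauge was 73.2 mm against the 72.5 mm target. The side picture shows the pointer tip lying on the small-ring line.
- **Stillness:** joint speeds were under 0.001 rad/s at hand-in and the opening was steady at 30.3 mm.
- **Surroundings:** in the last pictures the large dish, marker, eraser and bottle are where they were. The small dish is partly hidden by the arm in the last views, so I did not measure it again.
- **Disagreement:** the two cameras put the head's home place about 4 to 6 mm apart, so I gripped at a point between the two. A vertical force of about 11 N and sideways forces of about 6 to 7 N remained on the wrist at the end. I judged both harmless.

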